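Vent the kimchi box

TASK

Click the large knurled vent dial on the clear box's lid round anticlockwise (seen from above) from shut to half vent, exactly one click and never on to the far click, by dragging a fingertip on it. Then press the small relief button in the middle of the dial fully down with the fingertips, let it spring back up, and move clear. Do not grip or pull up anything, and leave the other things on the cart where they are.

Things in the scene. Friction and masses are not known exactly. Their poses are not given: they have to be found in the camera images.
- box: Clear plastic food box with a flat white lid, fixed in place, 244 x 174 mm and 104 mm high to the top of the lid. Origin: centre of its underside, on the work surface. Its x axis runs along its length; the dial's axis stands 45 mm from the origin towards its -x end, and one ceramic weight lies on the lid near its +x end.
- dial_top (a point): Point on the vent dial's upright axis at the height of the dial's flat top face (128 mm above the work surface when not pressed). The dial is a grey disc 96 mm across and 16 mm thick with a finely knurled rim, too wide to grip; the button stands in its middle, leaving a flat ring between 12 and 48 mm from the axis. Does not turn with the dial; sinks with it.
- vent_dial (a joint): Turn of the dial, rad, growing anticlockwise seen from above. Three spring detents: 0 shut (the start), 0.70 half vent, 1.40 full vent; end stops at -0.12 and 1.52. Halfway between two detents (0.35, 1.05) it tips over and is drawn into the next one by itself once let go. Takes about 0.1 N m to turn out of a detent: roughly 3 N of friction at 35 mm from the axis, so press the fingertip down with about 5 to 10 N there and drag it round in an arc.
- pointer (a point): Outer end of the black line on the dial's top face, 44 mm from its axis; turns with the dial. Round the dial on the lid are three black marks 58 mm from the axis: a square (the line points there when shut), a radial dash straight towards the box's -x end (half vent), a crosswise dash (full vent).
- dial_seat (a joint): How far the whole dial with its button is pressed down on its spring seat, m: 0 at rest, stops at 0.006; 1.5 N per mm. Negative when pulled up.
- button_top (a point): Centre of the flat top of the relief button, a black round button 24 mm across in the middle of the dial, standing 8 mm above the dial's face (136 mm above the work surface when not pressed).
- relief_button (a joint): How far the button is pressed into the dial, m: 0 up, 0.004 fully down (about 3.6 N; the spring seat under the dial then also sinks about 2.4 mm). Springs back by itself.
- weight_lid: White ceramic lid weight, a disc 76 mm across and 16 mm thick with a 28 mm knob (24 mm high in all), loose on the box lid. Leave it alone. Origin: centre of its underside.
- weight_table: A second ceramic lid weight like the first, loose on the cart. Leave it alone. Origin: centre of its underside.
- chopstick_a: Flat stainless chopstick, 220 x 7 x 5 mm, loose on the cart beside the box. Leave it alone. Origin: centre of its underside.
- chopstick_b: The other chopstick, like the first. Leave it alone. Origin: centre of its underside.
- scraper: Silicone scraper with wooden handle, about 205 mm long, loose on the cart beside the box. Leave it alone. Origin: centre of its underside.
- jar: Glass jar, 72 mm across and 100 mm high, loose. Leave it alone. Origin: centre of its underside.
- bowl: Steel bowl, 120 mm across and 50 mm high, loose. Leave it alone. Origin: centre of its underside.

How it is judged:
By the outcome, as a careful person would: the job done as asked, in the order asked, and still so for the second after the job is handed in, with the robot touching nothing.
It also fails if it takes over 40 s, if anything falls off the work surface, if the arm or the gripper's body presses on something with over 40 N, if the wrist force passes 120 N, or if a joint passes its speed limit or range.

ROBOT

A 7-joint arm with a two-finger parallel gripper is mounted at the origin on the work surface. World frame = base frame: x ahead of the robot, y to its left, z up, the work surface at z = 0. Lengths are in m, angles in rad, forces in N, time in s.
With the tool pointing down it reaches from about 0.425 to 0.825 m from the base axis. Payload 3.6 kg.
Tool frame: the origin (TCP) lies at the centre of the arm's flange, where the gripper is bolted on; the fingertips stand 186 mm ahead of it and the grasp point (between the pads) lies 167 mm ahead of it (arm.tcp_to_grasp is the distance from the TCP to the grasp point, in m); z points along the fingers, y is the line along which they close (so a half turn about z gives the same grasp; the last joint's range is limited). The gripper opens to 93 mm and grips with 3 to 60 N. Pads are 15 mm wide; open, the fingers measure 128 mm over their backs; the gripper's body (75 mm by 188 mm) begins 65 mm behind the grasp point.
Start: joints at [1.304, 0.615, -0.013, 1.423, 0.008, 1.103, -0.04], TCP at [0.155, -0.631, 0.405] pointing down, gripper open.
Joint ranges: [-3.12, 3.12], [-0.3, 2.06], [-1.34, 1.32], [0.26, 2.42], [-1.36, 4.5], [0.01, 1.98], [-2.84, 2.84]. Speed limits (rad/s): [2.79, 2.79, 3.14, 3.14, 3.14, 3.14, 3.14].

INTERFACE

Orientations are given as a unit quaternion [w, x, y, z].
In Python, from rig import readout, eyes, arm gives the robot as it stands. The module is installed in compiled form; this text tells all that it offers.
- The arm moves only by the tool carry_out, never from a script. Its argument "targets" is a list of rows, each an object with "jaw": the closure, from 0 (fully open) to 1 (shut); "translation": the shift along the tool's x, y, z in cm, a list of three; "rot": the turn, a rotation vector about the tool's x, y, z in degrees, a list of three. In form: [{"jaw": jaw, "translation": [x, y, z], "rot": [wx, wy, wz]}, ...]. A call has 1 to 8 rows; each row is the pose to reach, as a shift and turn from the pose commanded when the call began, along the tool's axes at that moment; what a row does not reach only later rows make up. A row lasts 1/10 s, in which the tool goes at most 50 mm and 8.59 degrees, less where a joint would pass 70% of its speed; a pose out of reach is approached as far as the arm can. A call with a gripper value outside its range is refused whole. The fingers move at their own pace and stop on an object; the grip force is fixed at half the most. Time passes only in rows, so rows that repeat a pose let the fingers close. It gives the time, the measured TCP pose, the force, the opening and the grip force at its end, in the units of the state.
- readout.sense(): the state, without advancing time (a new reading comes with each control period).
- eyes.camera(name): name is "scene" or "top" or "wrist"; returns the picture (400x640x3 uint8, red, green, blue); there is no depth.
- eyes.camera_model(name): a dict with "camera_matrix" (3x3 intrinsics, pixels), "R" (3x3) and "t" (3): a world point X has camera coordinates R X + t; the wrist camera has in their place "T_tool_cam" (4x4, takes a point from camera to tool coordinates, whose origin is the TCP and whose axes are the flange's). Camera axes: x right, y down, z forward; pixel columns grow to the right and rows downward; lengths in m; the calibration is good to about 2 mm. A picture is of the moment at which its call begins: read the wrist's pose just before it. camera_model takes no time and is no camera call.
- arm.sign_off(): hands the job in; it is judged then, once.
The state is a dict: "time_s": time; "joints": joint angles; "dq": joint speeds; "effort": joint torques, N m; "eef_pos": TCP position; "orientation": TCP orientation; "force": force on the tool from outside, world axes, zero at the start; "ft_torque": the same for the moment, N m; "grip_width": finger opening in m; "finger_force": force on a finger pad.
Only numpy, scipy, OpenCV 4.12 (cv2) and the standard library are available. Lean on these libraries where they do the work, as an engineer would, in place of code of your own. Each camera call takes 0.05 s, during which the arm holds its last target. There are 200 camera calls.

## Working session

There is one attempt and no reset: what is moved stays moved. The work goes in short steps, Python scripts to look and compute and a tool call to move; the robot and the scene stay as the last step left them, time stands still between calls to the robot, and variables do not carry over. Pictures are saved under pics/ and viewed, at most 10 in all, crops included, and the job is handed in when it is done.

Besides the shell and the picture viewer there is one more tool, called after "Call:" as name([rows], argument=value, ...), one row to a line, values as JSON. carry_out: Moves the arm, as the interface text tells. Its arguments: {"type":"object","properties":{"targets":{"type":"array"}},"required":["targets"]}

```bash
mkdir -p pics
python3 - <<'E'
from rig import readout, eyes, arm
import cv2,numpy as np
s=readout.sense();print(s['eef_pos'],s['orientation'],s['force'],s['grip_width'],s['time_s'],arm.tcp_to_grasp)
for n in ['scene','top']:
    cv2.imwrite(f'pics/{n}0.png',eyes.camera(n)[:,:,::-1]); print({k:np.round(v,4).tolist() for k,v in eyes.camera_model(n).items()})
print(eyes.camera_model('wrist'))
E
```

```text
[ 0.15494917 -0.63093278  0.40360306] [-1.26178536e-03  9.92755836e-01  1.20142536e-01 -1.70787491e-04] [ 0.14474517 -0.23943119  0.81189333] 0.09323868426228162 0.0 0.1673
{'camera_matrix': [[506.9084, 0.0, 324.3093], [0.0, 506.9084, 199.3841], [0.0, 0.0, 1.0]], 'R': [[-0.6296, 0.7768, -0.0136], [0.6582, 0.5241, -0.5404], [-0.4127, -0.3492, -0.8413]], 't': [0.3685, -0.3029, 1.6521]}
{'camera_matrix': [[473.0878, 0.0, 314.0684], [0.0, 473.0878, 205.8841], [0.0, 0.0, 1.0]], 'R': [[0.0182, -0.9996, -0.0235], [-0.9961, -0.0161, -0.0868], [0.0863, 0.025, -0.996]], 't': [0.0051, 0.5721, 1.4432]}
{'camera_matrix': array([[276.58738696,   0.        , 317.32688067],
       [  0.        , 276.58738696, 202.66068491],
       [  0.        ,   0.        ,   1.        ]]), 'T_tool_cam': array([[ 2.76075967e-05, -9.67174707e-01, -2.54112350e-01,
         7.02815604e-02],
       [ 9.99999999e-01,  3.19342897e-05, -1.29015399e-05,
        -1.86179942e-04],
       [ 2.05929405e-05, -2.54112349e-01,  9.67174707e-01,
         1.97570403e-02],
       [ 0.00000000e+00,  0.00000000e+00,  0.00000000e+00,
         1.00000000e+00]])}
```

View pics/top0.png

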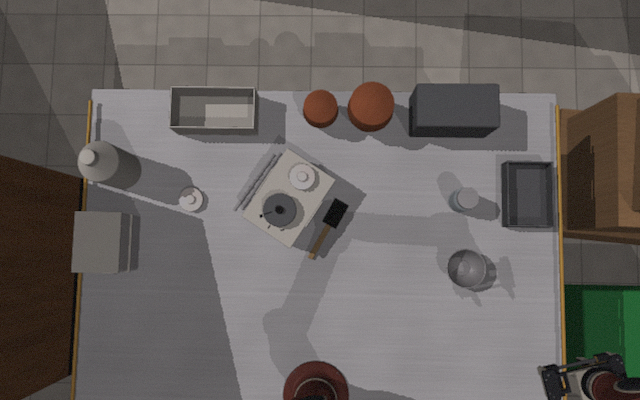

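View pics/scene0.png

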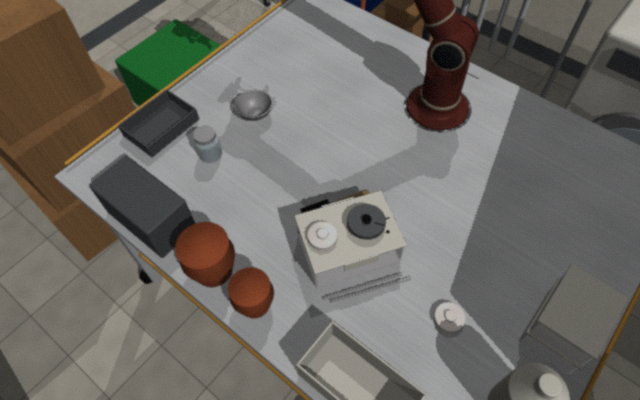

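The top view shows the dial near (281,209), the lid weight near (302,177) and marks at the dial's left and lower side. In the scene view the dial is at about (366,220). I'll enlarge the dial in both.

```bash
cat > h.py <<'E'
import numpy as np,cv2
from scipy.spatial.transform import Rotation as R
from rig import readout, eyes, arm
def cam(n,s=None):
    m=eyes.camera_model(n);K=m['camera_matrix']
    if n=='wrist':
        s=s or readout.sense();q=s['orientation'];Rt=R.from_quat([q[1],q[2],q[3],q[0]]).as_matrix()
        T=m['T_tool_cam'];Rc=Rt@T[:3,:3];c=Rt@T[:3,3]+s['eef_pos']
        return K,Rc.T,-Rc.T@c
    return K,m['R'],m['t']
def onplane(px,z,C):
    K,Rm,t=C;d=Rm.T@np.linalg.inv(K)@np.array([px[0],px[1],1.]);c=-Rm.T@t
    return c+d*(z-c[2])/d[2]
def proj(X,C):
    K,Rm,t=C;p=K@(Rm@np.array(X)+t);return p[:2]/p[2]
E
python3 - <<'E'
from h import *
a=cv2.imread('pics/top0.png')[135:265,225:365];b=cv2.imread('pics/scene0.png')[180:280,290:410]
a=cv2.resize(a,(400,371),interpolation=2);b=cv2.resize(b,(400,333),interpolation=2)
cv2.imwrite('pics/c0.png',np.vstack([a,b])[:704].copy() if 0 else np.hstack([a[:333],b]))
for p,z in [((280,209.5),.136),((302,177),.128)]: print('top',onplane(p,z,cam('top')))
for p,z in [((366,219),.136),((322,233),.128)]: print('scene',onplane(p,z,cam('scene')))
E
```

```text
top [0.55028188 0.10973184 0.136     ]
top [0.64652191 0.04886931 0.128     ]
scene [0.55629364 0.11322897 0.136     ]
scene [0.65262815 0.04947621 0.128     ]
```

View pics/c0.png

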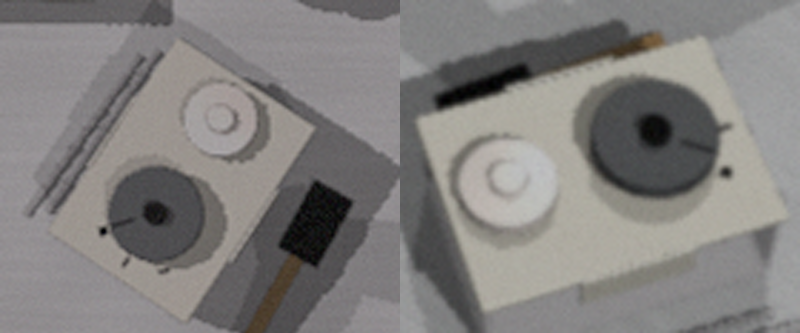

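```bash
cat >> h.py <<'E'
def plan(wps,tip=False):
    """world waypoints (x,y,z of TCP,yaw of tool x in deg) -> rows from the present pose"""
    s=readout.sense();q=s['orientation'];R0=R.from_quat([q[1],q[2],q[3],q[0]])
    x=R0.as_matrix()[:,0];print('now',np.round(s['eef_pos'],4),'yaw',np.degrees(np.arctan2(x[1],x[0])).round(1),'tilt',R0.as_matrix()[:,2].round(4),'q',np.round(s['joints'],2),'F',np.round(s['force'],1),'t',s['time_s'])
    for w in wps:
        a=np.radians(w[3]);Rw=R.from_matrix(np.array([[np.cos(a),np.sin(a),0],[np.sin(a),-np.cos(a),0],[0,0,-1]]))
        print(np.round(R0.inv().apply(np.array(w[:3])-s['eef_pos'])*100,2),np.round((R0.inv()*Rw).as_rotvec(degrees=True),1))
E
python3 -c "
from h import *
plan([(.45,-.35,.40,50),(.553,.111,.40,85)])"
```

```text
now [ 0.1549 -0.631   0.4037] yaw 13.8 tilt [-6.0e-04  2.2e-03 -1.0e+00] q [ 1.3   0.62 -0.01  1.42  0.01  1.1  -0.04] F [-0.7 -0.2 -0.7] t 0.1
[ 35.36 -20.25   0.42] [ -0.1  -0.  -36.2]
[ 56.36 -62.56   0.51] [ -0.1  -0.1 -71.2]
```

Call:
carry_out([
  {"jaw": 1, "translation": [4, -2, 0], "rot": [0, 0, -5]},
  {"jaw": 1, "translation": [8, -4.5, 0], "rot": [0, 0, -10]},
  {"jaw": 1, "translation": [12, -7, 0], "rot": [0, 0, -15]},
  {"jaw": 1, "translation": [16, -9, 0], "rot": [0, 0, -20]},
  {"jaw": 1, "translation": [20, -11.5, 0], "rot": [0, 0, -24]},
  {"jaw": 1, "translation": [24, -14, 0], "rot": [0, 0, -28]},
  {"jaw": 1, "translation": [28, -16, 0], "rot": [0, 0, -32]},
  {"jaw": 1, "translation": [32, -18.5, 0], "rot": [0, 0, -36]},
])

```text
time_s: 0.9
eef_pos: [0.4226, -0.3742, 0.4045]
orientation: [-0.0, 0.907, 0.422, -0.0]
force: [0.7, -0.1, 0.2]
grip_width: 0.0337
finger_force: 0.0
```

```bash
python3 -c "
from h import *
plan([(.5,-.15,.40,68),(.553,.111,.40,85)])"
```

```text
now [ 0.4226 -0.3742  0.4045] yaw 49.9 tilt [-5.e-04 -1.e-04 -1.e+00] q [ 0.82  0.49 -0.21  1.67  0.12  0.99 -0.13] F [ 0.7 -0.1  0.2] t 0.9
[22.14 -8.51  0.44] [ -0.    0.  -18.1]
[ 45.52 -21.26   0.44] [ -0.    0.  -35.1]
```

Call:
carry_out([
  {"jaw": 1, "translation": [4, -1.5, 0], "rot": [0, 0, -3]},
  {"jaw": 1, "translation": [8, -3, 0], "rot": [0, 0, -6]},
  {"jaw": 1, "translation": [12, -4.5, 0], "rot": [0, 0, -9]},
  {"jaw": 1, "translation": [16, -6, 0], "rot": [0, 0, -12]},
  {"jaw": 1, "translation": [20, -8, 0], "rot": [0, 0, -15]},
  {"jaw": 1, "translation": [24, -10, 0], "rot": [0, 0, -18]},
  {"jaw": 1, "translation": [28, -12, 0], "rot": [0, 0, -21]},
  {"jaw": 1, "translation": [32, -14, 0], "rot": [0, 0, -24]},
])

```text
time_s: 1.7
eef_pos: [0.5213, -0.0388, 0.4045]
orientation: [-0.0, 0.799, 0.601, -0.0]
force: [0.9, 0.5, 0.3]
grip_width: 0.0005
finger_force: 0.0
```

```bash
python3 -c "
from h import *
plan([(.553,.111,.40,85)])"
```

```text
now [ 0.5213 -0.0388  0.4045] yaw 73.9 tilt [-6.e-04 -1.e-04 -1.e+00] q [ 0.29  0.44 -0.37  1.78  0.19  0.96 -0.44] F [0.9 0.5 0.3] t 1.7
[15.28 -1.1   0.45] [ -0.    0.  -11.1]
```

Call:
carry_out([
  {"jaw": 1, "translation": [4, -0.3, 0.1], "rot": [0, 0, -3]},
  {"jaw": 1, "translation": [8, -0.6, 0.2], "rot": [0, 0, -6]},
  {"jaw": 1, "translation": [12, -0.9, 0.3], "rot": [0, 0, -9]},
  {"jaw": 1, "translation": [15.3, -1.1, 0.5], "rot": [0, 0, -11]},
  {"jaw": 1, "translation": [15.3, -1.1, 0.5], "rot": [0, 0, -11]},
  {"jaw": 1, "translation": [15.3, -1.1, 0.5], "rot": [0, 0, -11]},
])

```text
time_s: 2.3
eef_pos: [0.5532, 0.1098, 0.3992]
orientation: [-0.0, 0.738, 0.675, -0.001]
force: [0.2, 0.0, 0.8]
grip_width: 0.0003
finger_force: 0.0
```

```bash
python3 -c "
from h import *
plan([])
cv2.imwrite('pics/w1.png',eyes.camera('wrist')[:,:,::-1])
C=cam('wrist');print(proj((.553,.111,.136),C), proj(readout.sense()['eef_pos']+[0,0,-.186],C))"
```

```text
now [0.5532 0.1098 0.3992] yaw 84.9 tilt [-1.4e-03 -8.0e-04 -1.0e+00] q [ 0.04  0.52 -0.43  1.68  0.24  1.   -0.56] F [0.2 0.  0.8] t 2.3
[316.97989145 206.38256027] [317.58475904 242.220301  ]
```

View pics/w1.png

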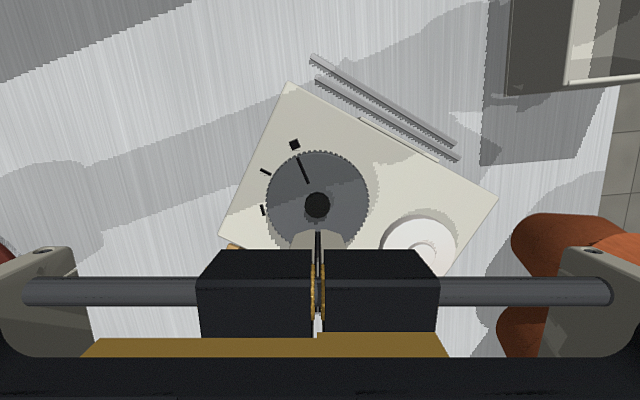

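The button is at (317,206), which agrees with the predicted (317,206), so the dial axis is at (0.553, 0.111). The pointer points at the square near (294,145), so the dial is shut.

```bash
python3 -c "
from h import *
C=np.array([.553,.111]);
def w(phi,z,r=.035): a=np.radians(phi);return (*(C+r*np.array([np.cos(a),np.sin(a)])),z+.186,phi)
plan([w(75,.160),w(75,.135),w(75,.130)])"
```

```text
now [0.5534 0.1085 0.3993] yaw 84.7 tilt [-0.0012 -0.0016 -1.    ] q [ 0.04  0.52 -0.43  1.68  0.24  1.   -0.56] F [-0.  -0.4 -0. ] t 2.35
[3.71 0.54 5.32] [-0.1  0.1  9.7]
[3.71 0.54 7.82] [-0.1  0.1  9.7]
[3.71 0.54 8.32] [-0.1  0.1  9.7]
```

Call:
carry_out([
  {"jaw": 1, "translation": [3.7, 0.5, 2], "rot": [0, 0, 5]},
  {"jaw": 1, "translation": [3.7, 0.5, 5], "rot": [0, 0, 10]},
  {"jaw": 1, "translation": [3.7, 0.5, 7], "rot": [0, 0, 10]},
  {"jaw": 1, "translation": [3.7, 0.5, 7.8], "rot": [0, 0, 10]},
  {"jaw": 1, "translation": [3.7, 0.5, 7.8], "rot": [0, 0, 10]},
  {"jaw": 1, "translation": [3.7, 0.5, 7.8], "rot": [0, 0, 10]},
])

```text
time_s: 2.95
eef_pos: [0.5623, 0.145, 0.3227]
orientation: [0.0, 0.795, 0.607, 0.001]
force: [0.4, -0.2, -0.1]
grip_width: 0.0006
finger_force: 0.0
```

```bash
python3 -c "
from h import *
plan([])
for i in range(4):
  s=readout.sense();im=eyes.camera('wrist');print(s['eef_pos'].round(4),np.round(s['force'],1))
cv2.imwrite('pics/w2.png',im[:,:,::-1])
C=cam('wrist');print(proj((.553,.111,.136),C))"
```

```text
now [0.5623 0.145  0.3227] yaw 74.7 tilt [ 1.6e-03  2.0e-04 -1.0e+00] q [-0.07  0.62 -0.35  1.72  0.27  0.85 -0.81] F [ 0.4 -0.2 -0.1] t 2.95
[0.5623 0.145  0.3227] [ 0.4 -0.2 -0.1]
[0.5623 0.1453 0.3231] [-0.1  0.3 -0.3]
[0.5623 0.1455 0.3232] [0.6 0.7 0.4]
[0.5621 0.1457 0.3231] [-0.8 -0.2 -0.3]
[317.41805838 291.48341209]
```

View pics/w2.png

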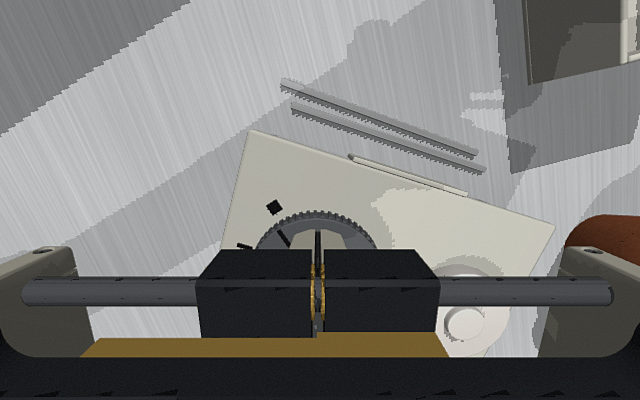

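The fingertip is centred on the dial's near-radial line, with the dial rim apex at (318,212). The pointer is at the square, and the tip is about 9 mm above the dial face. I'll descend and read the force.

Call:
carry_out([
  {"jaw": 1, "translation": [0, 0, 0.6], "rot": [0, 0, 0]},
  {"jaw": 1, "translation": [0, 0, 1.0], "rot": [0, 0, 0]},
  {"jaw": 1, "translation": [0, 0, 1.3], "rot": [0, 0, 0]},
  {"jaw": 1, "translation": [0, 0, 1.3], "rot": [0, 0, 0]},
  {"jaw": 1, "translation": [0, 0, 1.3], "rot": [0, 0, 0]},
])

```text
time_s: 3.65
eef_pos: [0.5621, 0.1462, 0.3097]
orientation: [0.0, 0.794, 0.607, 0.001]
force: [-1.7, -0.2, 6.8]
grip_width: 0.0004
finger_force: 3.3
```

Call:
carry_out([
  {"jaw": 1, "translation": [0, 0, 0.1], "rot": [0, 0, 0]},
  {"jaw": 1, "translation": [0, -0.18, 0.1], "rot": [0, 0, -3]},
  {"jaw": 1, "translation": [-0.02, -0.37, 0.1], "rot": [0, 0, -6]},
  {"jaw": 1, "translation": [-0.04, -0.55, 0.1], "rot": [0, 0, -9]},
  {"jaw": 1, "translation": [-0.08, -0.73, 0.1], "rot": [0, 0, -12]},
  {"jaw": 1, "translation": [-0.12, -0.91, 0.1], "rot": [0, 0, -15]},
  {"jaw": 1, "translation": [-0.17, -1.08, 0.1], "rot": [0, 0, -18]},
  {"jaw": 1, "translation": [-0.23, -1.25, 0.1], "rot": [0, 0, -21]},
])

```text
time_s: 4.45
eef_pos: [0.5511, 0.1473, 0.3098]
orientation: [0.002, 0.67, 0.743, 0.004]
force: [2.5, -0.3, 7.6]
grip_width: 0.0005
finger_force: 3.3
```

```bash
python3 -c "
from h import *
plan([]);print(readout.sense()['ft_torque'])
cv2.imwrite('pics/w3.png',np.hstack([eyes.camera('wrist')[130:330,150:500,::-1],cv2.resize(eyes.camera('top')[165:245,235:335,::-1],(250,200))]))"
```

```text
now [0.5511 0.1473 0.3098] yaw 95.9 tilt [ 0.0081  0.0021 -1.    ] q [-0.02  0.64 -0.45  1.77  0.36  0.81 -0.54] F [ 2.5 -0.3  7.6] t 4.45
[-0.07396227 -0.62000017 -0.01688099]
```

View pics/w3.png

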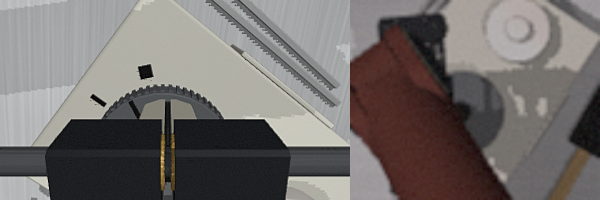

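In the close-up the line (135,108) has kept its place relative to the finger while the square (146,72) moved past it. The dial is sticking to the fingertip, about 20° round. I'll continue to about 40°.

Call:
carry_out([
  {"jaw": 1, "translation": [0, -0.18, 0], "rot": [0, 0, -3]},
  {"jaw": 1, "translation": [-0.02, -0.37, 0], "rot": [0, 0, -6]},
  {"jaw": 1, "translation": [-0.04, -0.55, 0], "rot": [0, 0, -9]},
  {"jaw": 1, "translation": [-0.08, -0.73, 0], "rot": [0, 0, -12]},
  {"jaw": 1, "translation": [-0.12, -0.91, 0], "rot": [0, 0, -15]},
  {"jaw": 1, "translation": [-0.17, -1.08, 0], "rot": [0, 0, -18]},
  {"jaw": 1, "translation": [-0.19, -1.14, 0], "rot": [0, 0, -19]},
  {"jaw": 1, "translation": [-0.19, -1.14, 0], "rot": [0, 0, -19]},
])

```text
time_s: 5.35
eef_pos: [0.5382, 0.1445, 0.309]
orientation: [0.001, 0.539, 0.843, 0.001]
force: [-0.9, -0.4, 7.4]
grip_width: 0.0004
finger_force: 3.8
```

Call:
carry_out([
  {"jaw": 1, "translation": [0, 0, -0.5], "rot": [0, 0, 0]},
  {"jaw": 1, "translation": [0, 0, -1.5], "rot": [0, 0, 0]},
  {"jaw": 1, "translation": [0, 0, -4], "rot": [0, 0, 0]},
  {"jaw": 1, "translation": [0, 0, -8], "rot": [0, 0, 0]},
  {"jaw": 1, "translation": [-3.5, 0, -9], "rot": [0, 0, 0]},
  {"jaw": 1, "translation": [-3.5, 0, -9], "rot": [0, 0, 0]},
  {"jaw": 1, "translation": [-3.5, 0, -9], "rot": [0, 0, 0]},
])

```text
time_s: 6.05
eef_pos: [0.5527, 0.111, 0.3975]
orientation: [-0.0, 0.54, 0.842, -0.0]
force: [-0.6, 0.9, -0.8]
grip_width: 0.0005
finger_force: 0.0
```

```bash
python3 -c "
from h import *
plan([])
cv2.imwrite('pics/w4.png',eyes.camera('wrist')[:,:,::-1])
C=cam('wrist');print(proj((.553,.111,.136),C))"
```

```text
now [0.5527 0.111  0.3975] yaw 114.6 tilt [-7.e-04 -5.e-04 -1.e+00] q [ 0.14  0.55 -0.6   1.68  0.35  1.03 -0.14] F [-0.6  0.9 -0.8] t 6.05
[318.00640386 211.61277203]
```

View pics/w4.png

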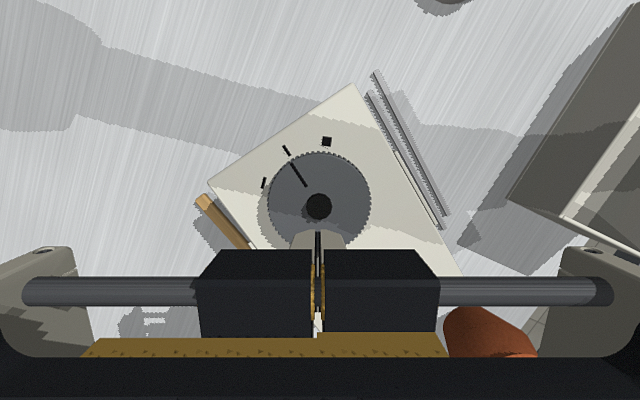

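The line now points at the radial dash (287,150), so the dial is at half vent. The button centre is at (319,206), about 4 mm further along tool +x than predicted. I'll shift by that and press.

Call:
carry_out([
  {"jaw": 1, "translation": [0.35, 0, 3], "rot": [0, 0, 0]},
  {"jaw": 1, "translation": [0.35, 0, 6], "rot": [0, 0, 0]},
  {"jaw": 1, "translation": [0.35, 0, 7], "rot": [0, 0, 0]},
  {"jaw": 1, "translation": [0.35, 0, 7.5], "rot": [0, 0, 0]},
  {"jaw": 1, "translation": [0.35, 0, 8.0], "rot": [0, 0, 0]},
  {"jaw": 1, "translation": [0.35, 0, 8.4], "rot": [0, 0, 0]},
  {"jaw": 1, "translation": [0.35, 0, 8.4], "rot": [0, 0, 0]},
  {"jaw": 1, "translation": [0.35, 0, 8.4], "rot": [0, 0, 0]},
])

```text
time_s: 6.9
eef_pos: [0.5509, 0.1159, 0.315]
orientation: [0.0, 0.539, 0.843, 0.0]
force: [-2.4, 0.3, 3.3]
grip_width: 0.0002
finger_force: 2.5
```

Call:
carry_out([
  {"jaw": 1, "translation": [0, 0, 0.15], "rot": [0, 0, 0]},
  {"jaw": 1, "translation": [0, 0, 0.25], "rot": [0, 0, 0]},
  {"jaw": 1, "translation": [0, 0, 0.25], "rot": [0, 0, 0]},
  {"jaw": 1, "translation": [0, 0, 0.25], "rot": [0, 0, 0]},
])

```text
time_s: 7.3
eef_pos: [0.5508, 0.116, 0.3131]
orientation: [0.0, 0.539, 0.843, 0.0]
force: [-3.0, 0.1, 7.7]
grip_width: 0.0003
finger_force: 3.9
```

Call:
carry_out([
  {"jaw": 1, "translation": [0, 0, -0.5], "rot": [0, 0, 0]},
  {"jaw": 1, "translation": [0, 0, -1.5], "rot": [0, 0, 0]},
  {"jaw": 1, "translation": [0, 0, -4], "rot": [0, 0, 0]},
  {"jaw": 1, "translation": [0, 0, -8], "rot": [0, 0, 0]},
  {"jaw": 1, "translation": [0, 0, -10], "rot": [0, 0, 0]},
  {"jaw": 1, "translation": [0, 0, -10], "rot": [0, 0, 0]},
  {"jaw": 1, "translation": [0, 0, -10], "rot": [0, 0, 0]},
])

```text
time_s: 8.0
eef_pos: [0.5512, 0.115, 0.4115]
orientation: [0.001, 0.539, 0.842, 0.0]
force: [-0.3, -0.1, -0.5]
grip_width: 0.0008
finger_force: 0.0
```

```bash
python3 -c "
from h import *
plan([])
cv2.imwrite('pics/w5.png',eyes.camera('wrist')[:,:,::-1])"
```

```text
now [0.5512 0.115  0.4115] yaw 114.8 tilt [ 1.4e-03 -3.0e-04 -1.0e+00] q [ 0.14  0.53 -0.61  1.66  0.34  1.06 -0.14] F [-0.3 -0.1 -0.5] t 8.0
```

View pics/w5.png

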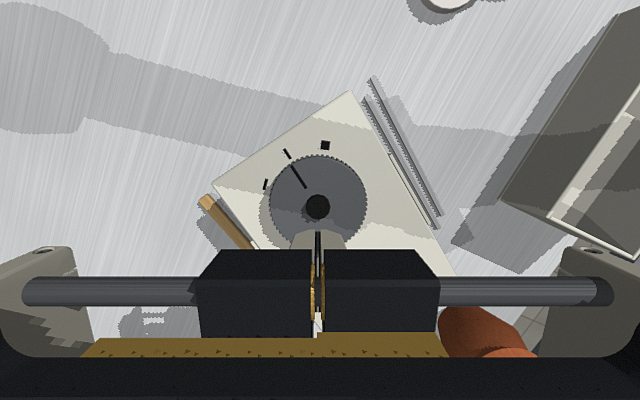

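The line still points at the radial dash (288,154), and the button (318,207) looks up again with the arm clear. I'm handing in.

```bash
python3 -c "
from rig import arm
print(arm.sign_off())"
```

```text
the job is handed in; nothing more can be done
None
```

I turned the dial one click to half vent, pressed the relief button with 7.7 N (about 3.6 N is needed), let it spring back, moved the arm clear and handed the job in after about 8 s.

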